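# Slide the dark name plate off its tray and put it on the pile of round blanks

## Robot

A 6-joint arm with a two-finger parallel gripper is mounted at the origin on the work surface. World frame = base frame: x ahead of the robot, y to its left, z up, the work surface at z = 0. Lengths are in m, angles in rad, forces in N, time in s.
With the tool pointing down it reaches from about 0.3 to 0.825 m from the base axis. Payload 5.4 kg.
Tool frame: the origin (TCP) lies midway between the tips of the shut fingers; the grasp point (between the pads) lies 19 mm behind it; y points along the fingers, z is the direction in which the jaws open and shut, and the axes are right-handed (so a half turn about y gives the same grasp; the last joint's range is limited). The gripper opens to 92 mm and grips with 3 to 60 N. Pads are 20 mm wide; open, the fingers measure 128 mm over their backs; the gripper's body (75 mm by 189 mm) begins 69 mm behind the grasp point.
Start: joints at [0.927, 0.158, 1.597, -0, 1.386, -0.21], TCP at [0.242, 0.522, 0.215] pointing down, gripper open.
Joint ranges: [-2.91, 2.91], [-0.94, 2.29], [0.18, 2.7], [-1.29, 4.43], [0.17, 2.64], [-3, 3]. Speed limits (rad/s): [2.57, 2.57, 3.14, 3.14, 3.14, 3.14].

## Interface

Orientations are given as a unit quaternion [w, x, y, z].
In Python, from station import telemetry, vision, bot gives the robot as it stands.
- The arm moves only by the tool apply_moves, never from a script. Its argument "deltas" is a list of rows, each an object with "linear": the shift along the tool's x, y, z in mm, a list of three; "spin": the turn about the tool's y in degrees. A call has 1 to 12 rows; each row is the pose to reach, as a shift and turn from the pose commanded when the call began, along the tool's axes at that moment; what a row does not reach only later rows make up. A row lasts 1/10 s, in which the tool goes at most 50 mm and 8.59 degrees, less where a joint would pass 70% of its speed; a pose out of reach is approached as far as the arm can. A call with a gripper value outside its range is refused whole. "fingers" is the closure, from 0 (fully open) to 1 (shut), set as the call begins (left out, the last holds). The fingers move at their own pace and stop on an object; the grip force is fixed at half the most. Time passes only in rows, so rows that repeat a pose let the fingers close. It gives the time, the measured TCP pose, the force and the opening at its end, in the units of the state.
- telemetry.read_state(): the state, without advancing time (a new reading comes with each control period).
- vision.get_image(name): name is "scene" or "top" or "wrist"; returns a dict with "pixels" (400x640x3 uint8, red, green, blue), "K" (3x3 intrinsics, pixels), "position" and "rotation" of the camera in the world; the wrist camera has in their place "mount" (4x4, takes a point from camera to tool coordinates, whose origin is the TCP and whose axes are the tool frame's). Camera axes: x right, y down, z forward; pixel columns grow to the right and rows downward; lengths in m; the calibration is good to about 2 mm. A picture is of the moment at which its call begins: read the wrist's pose just before it. There is no depth.
- bot.sign_off(): hands the job in, once; it reports no verdict.
The state is a dict: "time": time; "joints": joint angles; "qd": joint speeds; "joint_efforts": joint torques, N m; "position": TCP position; "ee_rot": TCP orientation; "contact_force": force on the tool from outside, world axes, zero at the start; "torque": the same for the moment, N m; "grip_width": finger opening in m.
Only numpy, scipy, OpenCV 4.12 (cv2) and the standard library are available. Lean on these libraries where they do the work, as an engineer would, in place of code of your own. Each camera call takes 0.05 s, during which the arm holds its last target.

## Task

Make up a pupil's take-home set: slide the dark name plate along its channel until its end sticks out over the tray's open front edge, pick it up by that end and set it down flat and centred on top of the pile of two small round blanks. Do not drop the plate, do not shift the round blanks out of place, and leave the pale name plate where it lies in the tray.

Things in the scene. Friction and masses are not known exactly. Their poses are not given: they have to be found in the camera images.
- tray: Fixed grey tray on feet, green lips, 180 mm (x) by 140 (y). Origin: centre of its underside, on the table. Two channels along x at y = +33 and -33 mm, 54 wide, floors 45 mm up; lips reach 51 mm, level with the plates' tops, so plates cannot be gripped inside. Front end x = -90 mm (robot side) is open, free space down to the table; back lip's inner face at x = +82 mm.
- dark_plate: Dark brown wooden name plate, 120 (x) by 50 (y) by 6 mm, 20 to 40 g, flat and loose in either channel, lengthwise; front end 6 to 16 mm inside the tray's front edge, back end 36 to 46 mm from the back lip. Origin: centre of its underside. Ordinary wood friction: a fingertip pressed on top with about 5 N drags it, or push its back end.
- pale_plate: Pale wooden name plate, same size, loose in the tray's other channel. Origin: centre of its underside. It stays.
- disc_top: Upper of two equal pale round wooden blanks with brown rims, 70 mm across, 8 mm thick, piled loose on a fixed grey round stand 60 mm across and 34 mm high. Origin: centre of this blank's underside, 42 mm above the table; its top is at 50 mm.
Things that resemble listed ones, but are neither listed nor needed, are in the scene too. What is shaped like the tray but red is not meant.

How it is judged:
By the outcome, as a careful person would: the job done as asked, in the order asked, and still so for the second after the job is handed in, with the robot touching nothing.
It also fails if it takes over 51 s, if anything falls off the work surface, if the arm or the gripper's body presses on something with over 40 N, if the wrist force passes 120 N, or if a joint passes its speed limit or range.

## Working session

There is one attempt and no reset: what is moved stays moved. The work goes in short steps, Python scripts to look and compute and a tool call to move; the robot and the scene stay as the last step left them, time stands still between calls to the robot, and variables do not carry over. Pictures are saved under pics/ and viewed, and the job is handed in when it is done.

Besides the shell and the picture viewer there is one more tool, called after "Call:" as name(argument=value, ...) on one line, values as JSON. apply_moves: Moves the arm, as the interface text tells. Its arguments: {"type":"object","properties":{"deltas":{"type":"array"},"fingers":{"type":"number"}},"required":["deltas"]}

```bash
ls; mkdir -p pics; python3 - <<'E'
from station import telemetry, vision, bot
import cv2,numpy as np
s=telemetry.read_state()
for k,v in s.items(): print(k,np.round(v,4))
for n in ["scene","top","wrist"]:
    d=vision.get_image(n)
    np.savez(f"pics/{n}0.npz",**d)
    cv2.imwrite(f"pics/{n}0.png",d["pixels"][:,:,::-1])
    print(n,{k:np.round(v,3).tolist() for k,v in d.items() if k!="pixels"})
E
```

```text
pics
time 0.0
joints [ 0.9269  0.159   1.5982  0.      1.3862 -0.2101]
qd [ 0.0011 -0.0005  0.0009  0.0006 -0.0003  0.0002]
joint_efforts [-5.00000e-04 -3.85561e+01 -3.22110e+01  7.01000e-02  3.77000e-02
 -2.00000e-04]
position [0.2413 0.5212 0.2136]
ee_rot [-0.6899  0.6911 -0.1524  0.1519]
contact_force [0.151  0.1868 1.7153]
torque [ 0.0212 -0.0205  0.0095]
grip_width 0.0918
scene {'K': [[434.209, 0.0, 316.88], [0.0, 434.209, 202.668], [0.0, 0.0, 1.0]], 'position': [1.042, -0.15, 0.814], 'rotation': [-0.254, 0.738, 0.589, -0.21]}
top {'K': [[502.136, 0.0, 319.903], [0.0, 502.136, 197.145], [0.0, 0.0, 1.0]], 'position': [0.256, -0.02, 1.156], 'rotation': [0.063, -0.696, 0.713, -0.053]}
wrist {'K': [[360.084, 0.0, 325.384], [0.0, 360.084, 196.91], [0.0, 0.0, 1.0]], 'mount': [[-0.0, 0.969, 0.245, -0.068], [-0.0, -0.245, 0.969, -0.169], [1.0, 0.0, 0.0, 0.0], [0.0, 0.0, 0.0, 1.0]]}
```

View pics/scene0.png

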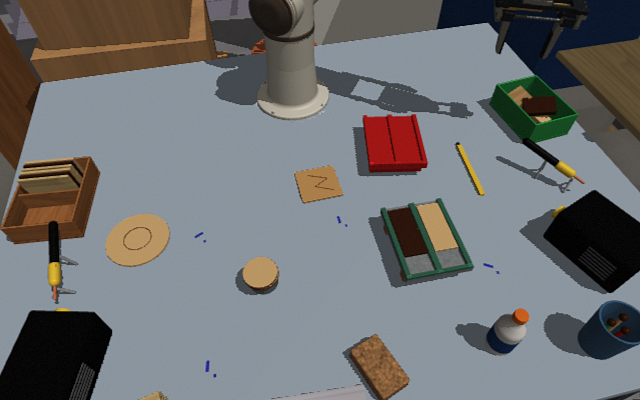

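View pics/top0.png

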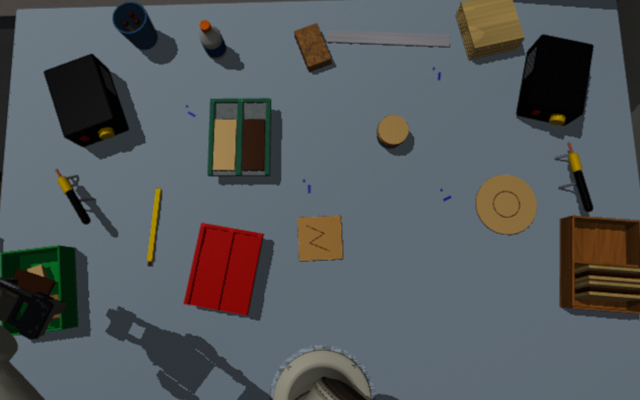

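View pics/wrist0.png

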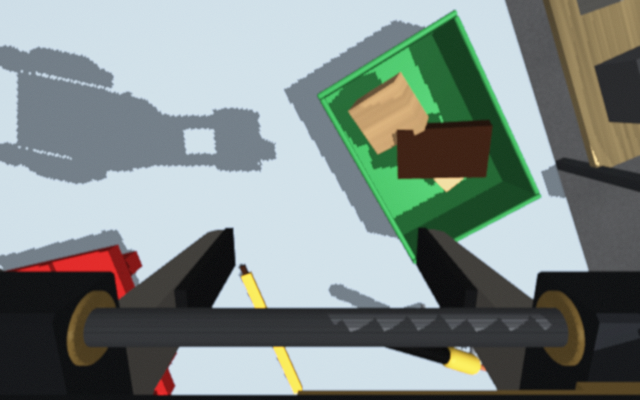

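The images show these candidates:
- **Dark plate:** the plate in the green-lipped grey tray (top 254,145; scene 407,233), or the dark block in the green box (top 30,283; scene 540,105). I choose the one in the tray.
- **Tray:** grey with green lips (top 240,137), or the red one (top 225,268). I choose the grey one.
- **Pile:** the small round pile (top 393,131; scene 261,273), the large flat disc (top 506,204), or the square (top 320,238). I choose the small pile.

Next I'll check these in a close crop and measure them.

```bash
cat > h.py <<'E'
import numpy as np,cv2
def load(n): 
    d=np.load(f"pics/{n}.npz"); return {k:d[k] for k in d}
def ray(d,uv):
    uv=np.atleast_2d(uv).astype(float)
    r=np.c_[uv,np.ones(len(uv))]@np.linalg.inv(d["K"]).T@d["rotation"].T
    return r
def plane(d,uv,z):
    r=ray(d,uv); t=(z-d["position"][2])/r[:,2]
    return d["position"]+r*t[:,None]
def tri(d1,u1,d2,u2):
    a=ray(d1,u1)[0];b=ray(d2,u2)[0]
    A=np.c_[a,-b]; t=np.linalg.lstsq(A,d2["position"]-d1["position"],rcond=None)[0]
    p=d1["position"]+a*t[0]; q=d2["position"]+b*t[1]
    return (p+q)/2,np.linalg.norm(p-q)
def proj(d,P):
    c=(np.atleast_2d(P)-d["position"])@d["rotation"]@d["K"].T
    return c[:,:2]/c[:,2:]
E
python3 - <<'E'
from h import *
t=load("top0");s=load("scene0")
a=t["pixels"][80:200,190:430,::-1]; b=s["pixels"][180:300,230:480,::-1]
a=cv2.resize(a,None,fx=2.5,fy=2.5,interpolation=cv2.INTER_CUBIC);b=cv2.resize(b,(600,288),interpolation=cv2.INTER_CUBIC)
cv2.imwrite("pics/crop.png",np.vstack([a,b]))
for n,d,box in [("top",t,(190,80,300,200)),("scene",s,(360,180,490,300))]:
    x0,y0,x1,y1=box
    im=d["pixels"][y0:y1,x0:x1].astype(int); hsv=cv2.cvtColor(d["pixels"][y0:y1,x0:x1],cv2.COLOR_RGB2HSV)
    R,G,B=im[...,0],im[...,1],im[...,2]
    dark=((R<100)&(R>G+15)&(R>B+15)).astype(np.uint8)
    green=((G>R+15)&(G>B+8)).astype(np.uint8)
    pale=((R>150)&(R>B+40)).astype(np.uint8)
    for nm,m in [("dark",dark),("green",green),("pale",pale)]:
        cs,_=cv2.findContours(m,cv2.RETR_EXTERNAL,cv2.CHAIN_APPROX_NONE); c=max(cs,key=cv2.contourArea)
        r=cv2.minAreaRect(c+np.array([x0,y0])); bx=cv2.boxPoints(r)
        print(n,nm,cv2.contourArea(c),np.round(bx,1).tolist())
        h=cv2.approxPolyDP(cv2.convexHull(c),4,True)[:,0]+[x0,y0]; print("   hull",h.tolist())
        print("   w",np.round(plane(d,h,0.051),4).tolist())
E
```

```text
top dark 955.0 [[243.0, 120.0], [263.0, 120.0], [263.0, 169.0], [243.0, 169.0]]
   hull [[263, 120], [262, 169], [243, 169], [244, 120]]Traceback (most recent call last):
  File "<stdin>", line 18, in <module>
  File "h.py", line 9, in plane
    r=ray(d,uv); t=(z-d["position"][2])/r[:,2]
  File "h.py", line 6, in ray
    r=np.c_[uv,np.ones(len(uv))]@np.linalg.inv(d["K"]).T@d["rotation"].T
      ~~~~~~~~~~~~~~~~~~~~~~~~~~~~~~~~~~~~~~~~~~~~~~~~~~^~~~~~~~~~~~~~~~
ValueError: matmul: Input operand 1 has a mismatch in its core dimension 0, with gufunc signature (n?,k),(k,m?)->(n?,m?) (size 4 is different from 3)
```

View pics/crop.png

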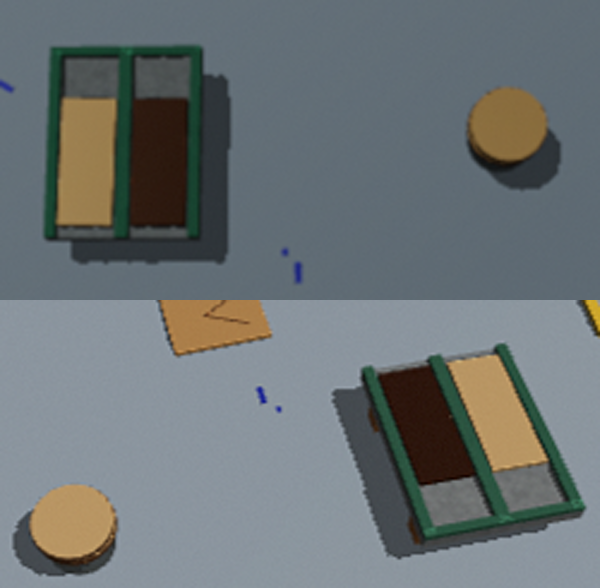

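The crop confirms it: the dark plate is in the right-hand (-y) channel of the grey tray with green lips, with its front end near the open front. The small round pile is at crop (508,125). The camera rotation turns out to be a quaternion, so I'll fix the helper.

```bash
cat >> h.py <<'E'
from scipy.spatial.transform import Rotation as Ro
_l=load
def load(n):
    d=_l(n)
    if "rotation" in d: q=d["rotation"]; d["rotation"]=Ro.from_quat([q[1],q[2],q[3],q[0]]).as_matrix()
    return d
def fitquad(m,x0,y0):
    cs,_=cv2.findContours(m,cv2.RETR_EXTERNAL,cv2.CHAIN_APPROX_NONE); c=max(cs,key=cv2.contourArea)
    h=cv2.convexHull(c); per=cv2.arcLength(h,True)
    for e in np.linspace(.005,.2,100):
        a=cv2.approxPolyDP(h,e*per,True)[:,0].astype(float)
        if len(a)<=4: break
    # refine: fit a line to contour pts along each side
    P=c[:,0].astype(float); L=[]
    for i in range(4):
        p,q=a[i],a[(i+1)%4]; u=(q-p)/np.linalg.norm(q-p); n=np.array([-u[1],u[0]]); s=(P-p)@u; l=np.linalg.norm(q-p)
        k=(abs((P-p)@n)<2)&(s>.12*l)&(s<.88*l)
        vx,vy,X,Y=cv2.fitLine(P[k].astype(np.float32),cv2.DIST_HUBER,0,.01,.01).ravel(); 
        nn=np.array([-vy,vx]); cc=P.mean(0); b=nn@[X,Y]
        b+=.5*np.sign(b-nn@cc)   # outward half pixel
        L.append((nn,b))
    out=[np.linalg.solve(np.array([L[i-1][0],L[i][0]]),[L[i-1][1],L[i][1]]) for i in range(4)]
    return np.array(out)+[x0,y0]
E
cat > m.py <<'E'
from h import *
t=load("top0");s=load("scene0")
Q={}
for n,d,box in [("top",t,(190,80,300,200)),("scene",s,(360,180,490,300))]:
    x0,y0,x1,y1=box
    im=d["pixels"][y0:y1,x0:x1].astype(int)
    R,G,B=im[...,0],im[...,1],im[...,2]
    dark=((R<100)&(R>G+15)&(R>B+15)).astype(np.uint8)
    green=((G>R+15)&(G>B+8)).astype(np.uint8)
    pale=((R>150)&(R>B+40)).astype(np.uint8)
    for nm,m in [("dark",dark),("green",green),("pale",pale)]:
        q=fitquad(m,x0,y0); w=plane(d,q,.051)
        q=q[np.lexsort((w[:,1],np.round(w[:,0],1)))] if 0 else q[np.argsort(np.arctan2(*(w[:,:2]-w[:,:2].mean(0)).T))]
        Q[n,nm]=q; w=plane(d,q,.051)
        print(n,nm,"c",np.round(w.mean(0),4),"sides",np.round(np.linalg.norm(w-np.roll(w,1,0),axis=1)*1000,1)); print(np.round(w[:,:2]*1000,1).tolist())
for nm in ["dark","green","pale"]:
    for i in range(4): 
        p,e=tri(t,Q["top",nm][i],s,Q["scene",nm][i]); print(nm,np.round(p*1000,1),round(e*1000,1))
E2=[]
for n,d,box in [("top",t,(370,105,420,160)),("scene",s,(235,250,290,300))]:
    x0,y0,x1,y1=box
    im=d["pixels"][y0:y1,x0:x1].astype(int)
    V=im[...,0]-im[...,2]; m=((V>35)&(im[...,0]>(120 if n=="top" else 160))).astype(np.uint8)
    cs,_=cv2.findContours(m,cv2.RETR_EXTERNAL,cv2.CHAIN_APPROX_NONE); c=max(cs,key=cv2.contourArea)
    el=cv2.fitEllipse(cv2.convexHull(c)); ctr=np.array(el[0])+[x0,y0]; E2.append(ctr)
    w=plane(d,c[:,0]+[x0,y0],.050)
    print(n,"disc",el,ctr,plane(d,ctr,.05).round(4), "circle on plane",[np.round(v,4) for v in cv2.minEnclosingCircle(w[:,:2].astype(np.float32)*1000)])
p,e=tri(t,E2[0],s,E2[1]); print("disc",p.round(4),e)
E
python3 m.py
```

```text
top dark c [0.5643 0.1422 0.051 ] sides [117.3  48.7 117.3  45.5]
[[505.1, 118.9], [506.3, 167.6], [623.6, 164.0], [622.4, 118.5]]
top green c [0.5854 0.1744 0.051 ] sides [177.7 140.4 178.  137.8]
[[494.8, 105.4], [498.3, 245.8], [676.2, 242.1], [672.4, 104.4]]
top pale c [0.5672 0.2083 0.051 ] sides [115.   45.7 115.1  45.8]
[[509.1, 187.1], [510.3, 232.9], [625.4, 229.4], [624.1, 183.7]]
scene dark c [0.5681 0.1429 0.051 ] sides [120.1  48.9 118.9  48.4]
[[506.1, 119.8], [510.5, 168.4], [629.4, 165.8], [626.2, 117.5]]
scene green c [0.5898 0.1755 0.051 ] sides [179.5 140.3 181.3 141.3]
[[499.0, 106.7], [500.2, 247.0], [681.5, 244.8], [678.4, 103.5]]
scene pale c [0.5691 0.2088 0.051 ] sides [119.1  49.1 120.5  48.4]
[[508.6, 186.0], [509.8, 235.1], [630.2, 231.2], [627.6, 182.9]]
dark [505.4 119.5  50.1] 1.1
dark [507.5 169.2  46.9] 1.8
dark [626.1 166.5  45.2] 3.3
dark [623.8 119.   46.6] 0.1
green [495.9 107.   46.9] 2.2
green [499.  247.   49.3] 1.7
green [678.9 245.2  46.1] 4.0
green [675.1 105.5  44.1] 0.7
pale [508.9 186.5  51.3] 1.2
pale [510.4 233.6  52. ] 1.9
pale [627.5 232.   46.3] 3.0
pale [625.5 184.5  47.1] 0.2
top disc ((22.99048614501953, 23.905460357666016), (28.22072982788086, 29.390457153320312), 99.95565795898438) [392.99048615 128.90546036] [[ 0.5924 -0.1768  0.05  ]] circle on plane [array([ 592.6796, -176.5283]), np.float64(33.8345)]
scene disc ((24.445043563842773, 21.54827880859375), (29.763675689697266, 34.414180755615234), 73.72640228271484) [259.44504356 271.54827881] [[ 0.5952 -0.1759  0.05  ]] circle on plane [array([ 594.1151, -175.3115]), np.float64(34.6579)]
disc [ 0.5933 -0.1766  0.047 ] 0.0011761616694342721
```

Measured heights are 45–51 mm (text: 51), sizes match (120 x 49 plate, 180 x 140 tray, r 34–35 disc), and the disc top is at 47±3 (text: 50). Next I'll move the wrist camera over the tray for a finer look, first working out the tool axes.

```bash
cat >> h.py <<'E'
def pose():
    from station import telemetry
    s=telemetry.read_state(); q=s["ee_rot"]; return np.array(s["position"]),Ro.from_quat([q[1],q[2],q[3],q[0]]).as_matrix(),s
def delta(target,yaw=None):
    """shift in tool axes mm to TCP target; spin deg about tool y so that tool z aligns to world heading yaw (deg) mod 180"""
    p,R,s=pose(); d=R.T@(np.array(target)-p)*1000
    zz=np.degrees(np.arctan2(R[1,2],R[0,2])); 
    out=[d.round(1).tolist(), "tool z heading",zz.round(2)]
    if yaw is not None:
        h=(yaw-zz+90)%180-90; sgn=np.sign(R[2,1]); out+=["spin",round(h*sgn,2), "or",round((h-180*np.sign(h))*sgn,2)]
    return out
E
python3 - <<'E'
from h import *
p,R,s=pose(); print(R.round(3)); print(delta([.56,.16,.25],89)); 
t=load("wrist0"); 
M=t["mount"]; print((R@M[:3,:3]).round(3), (p+R@M[:3,3]).round(3), M.round(3).tolist())
E
```

```text
[[ 0.907 -0.001  0.42 ]
 [-0.42  -0.001  0.907]
 [-0.    -1.    -0.001]]
[[441.0, -36.0, -194.0], 'tool z heading', np.float64(65.15), 'spin', np.float64(-23.85), 'or', np.float64(156.15)]
[[ 0.42   0.88   0.222]
 [ 0.907 -0.407 -0.104]
 [-0.001  0.245 -0.97 ]] [0.18  0.55  0.383] [[-0.0, 0.969, 0.245, -0.068], [-0.0, -0.245, 0.969, -0.169], [1.0, 0.0, 0.0, 0.0], [0.0, 0.0, 0.0, 1.0]]
```

```bash
python3 - <<'E'
from h import *
print(delta([.64,.15,.23],89))
E
```

```text
[[517.8, -16.1, -169.4], 'tool z heading', np.float64(65.15), 'spin', np.float64(-23.85), 'or', np.float64(156.15)]
```

Call:
apply_moves(deltas=[{"linear": [30,-2,-10],"spin": -2},{"linear": [75,-4,-25],"spin": -5},{"linear": [120,-6,-40],"spin": -8},{"linear": [165,-8,-55],"spin": -11},{"linear": [210,-10,-70],"spin": -14},{"linear": [255,-12,-84],"spin": -17},{"linear": [300,-14,-98],"spin": -20},{"linear": [345,-16,-113],"spin": -22},{"linear": [390,-16,-128],"spin": -24},{"linear": [435,-16,-142],"spin": -24},{"linear": [480,-16,-157],"spin": -24},{"linear": [518,-16,-169],"spin": -24}], fingers=1)

```text
time: 1.35
position: [0.642, 0.1485, 0.2301]
ee_rot: [-0.707, 0.707, -0.006, 0.005]
contact_force: [0.6, 0.1, -1.2]
grip_width: 0.0004
```

Call:
apply_moves(deltas=[{"linear": [0,0,0],"spin": 0},{"linear": [0,0,0],"spin": 0},{"linear": [0,0,0],"spin": 0}])

```text
time: 1.65
position: [0.6398, 0.1516, 0.2304]
ee_rot: [0.707, -0.707, 0.005, -0.005]
contact_force: [-0.5, 0.7, -0.7]
grip_width: 0.0006
```

```bash
cat > snap.py <<'E'
import sys
from h import *
from station import vision
def wsnap(n):
    p,R,s=pose(); d=vision.get_image("wrist"); M=d["mount"]
    np.savez(f"pics/{n}.npz",pixels=d["pixels"],K=d["K"],position=p+R@M[:3,3],mat=R@M[:3,:3])
    cv2.imwrite(f"pics/{n}.png",d["pixels"][:,:,::-1]); print(s["time"],p.round(4),s["grip_width"],np.round(s["contact_force"],2))
def wload(n):
    d=np.load(f"pics/{n}.npz"); d={k:d[k] for k in d}; d["rotation"]=d["mat"]; return d
E
python3 -c "
from snap import *
wsnap('w1')"
```

```text
1.65 [0.6398 0.1516 0.2304] 0.0006110291566811429 [-0.47  0.73 -0.7 ]
```

View pics/w1.png

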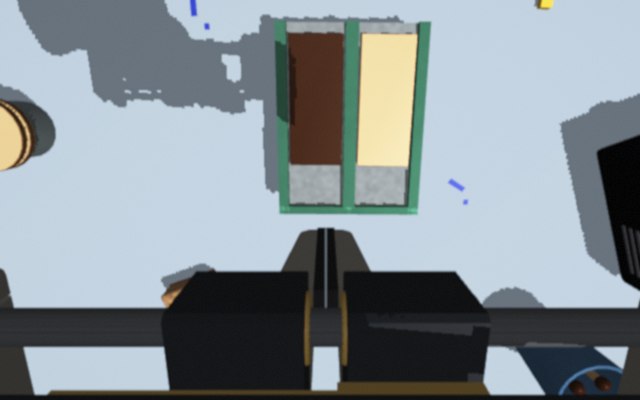

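The wrist view shows the dark plate at cols 289–343, rows 33–164, and the tray's back lip at row ~208. The shut fingers are at (325,230). I'll measure it.

```bash
cat > m2.py <<'E'
from snap import *
def masks(d,x0,y0,x1,y1):
    im=d["pixels"][y0:y1,x0:x1].astype(int); R,G,B=im[...,0],im[...,1],im[...,2]
    return dict(dark=((R<120)&(R>G+12)&(R>B+12)).astype(np.uint8),green=((G>R+20)&(G>B+8)).astype(np.uint8),pale=((R>200)&(R>B+40)).astype(np.uint8))
def quads(d,box,z=.051,names=("dark","green","pale")):
    o={}
    mk=masks(d,*box)
    for nm in names:
        q=fitquad(mk[nm],box[0],box[1]); w=plane(d,q,z); k=np.argsort(np.arctan2(*(w[:,:2]-w[:,:2].mean(0)).T)); q=q[k];w=w[k]; o[nm]=q
        ax=(w[2]+w[3]-w[0]-w[1])[:2]
        print(nm,"c",(w.mean(0)*1000).round(1),"sides",np.round(np.linalg.norm(w-np.roll(w,1,0),axis=1)*1000,1),"yaw",np.degrees(np.arctan2(ax[1],ax[0])).round(2)); print("  ",np.round(w[:,:2]*1000,1).tolist())
    return o
if __name__=="__main__":
    d=wload("w1"); o=quads(d,(265,5,440,225))
    exec(open("m.py").read().split("E2=[]")[0].replace("print","(lambda *a:0)"))
    for nm in o:
        for i in range(4):
            for nn,dd in (("top",t),("scene",s)):
                p,e=tri(d,o[nm][i],dd,Q[nn,nm][i]); print(nm,i,nn,(p*1000).round(1),round(e*1000,1))
E
python3 m2.py
```

```text
dark c [568.1 143.7  51. ] sides [119.   47.8 119.   50. ] yaw -1.53
   [[508.4, 121.4], [508.9, 169.2], [627.9, 167.1], [627.2, 117.1]]
green c [588.5 175.8  51. ] sides [178.9 138.  179.  139.5] yaw -1.37
   [[498.1, 108.9], [500.0, 246.9], [678.9, 243.4], [677.0, 103.9]]
pale c [569.8 209.1  51. ] sides [119.3  49.  119.3  49.5] yaw -1.72
   [[509.9, 186.4], [510.5, 235.4], [629.8, 232.1], [629.1, 182.6]]
dark 0 top [409.5   5.8 448.8] 125.7
dark 0 scene [1042.4 -150.1  813.6] 0.0
dark 1 top [412.1  66.5 435.8] 71.7
dark 1 scene [1042.4 -150.1  813.6] 0.0
dark 2 top [541.8  63.  269.1] 128.1
dark 2 scene [1042.4 -150.1  813.6] 0.0
dark 3 top [539.4  -1.7 293.3] 178.3
dark 3 scene [1042.4 -150.1  813.6] 0.0
green 0 top [400.1  -9.6 467. ] 135.1
green 0 scene [1042.4 -150.1  813.6] 0.0
green 1 top [418.4 164.8 435.7] 23.5
green 1 scene [1042.4 -150.1  813.6] 0.0
green 2 top [615.5 169.3 179.5] 83.9
green 2 scene [1042.4 -150.1  813.6] 0.0
green 3 top [599.9 -21.3 250. ] 205.8
green 3 scene [1042.4 -150.1  813.6] 0.0
pale 0 top [415.8  89.2 431.1] 53.6
pale 0 scene [1042.4 -150.1  813.6] 0.0
pale 1 top [426.1 150.8 421.2] 5.3
pale 1 scene [1042.4 -150.1  813.6] 0.0
pale 2 top [552.1 154.  242.8] 64.1
pale 2 scene [1042.4 -150.1  813.6] 0.0
pale 3 top [543.9  86.1 260.9] 116.5
pale 3 scene [1042.4 -150.1  813.6] 0.0
```

```bash
sed -i 's/    for nm in o:/    d=wload("w1")\n    for nm in o:/' m2.py; python3 m2.py | tail -24 ; python3 - <<'E'
from h import *
print(delta([.649,.141,.10],88.6),delta([.649,.141,.0485],88.6))
E
```

```text
dark 0 top [506.9 120.3  42.3] 0.7
dark 0 scene [507.6 120.4  51.6] 2.6
dark 1 top [507.8 169.2  44.1] 0.8
dark 1 scene [508.5 169.5  48.2] 0.3
dark 2 top [631.9 168.1  25.9] 0.0
dark 2 scene [628.2 167.   48.6] 0.4
dark 3 top [626.4 117.9  44.7] 4.6
dark 3 scene [627.  117.2  52.3] 0.2
green 0 top [496.4 107.1  41.5] 1.5
green 0 scene [497.  108.2  47.7] 1.0
green 1 top [499.2 247.3  47.3] 1.2
green 1 scene [500.  247.1  50.7] 0.2
green 2 top [686.3 249.1  25.6] 1.9
green 2 scene [680.1 245.1  48.3] 2.0
green 3 top [675.6 104.2  48.3] 4.3
green 3 scene [677.6 103.9  49.4] 0.5
pale 0 top [509.5 187.   49.7] 0.8
pale 0 scene [509.8 185.9  52.3] 1.1
pale 1 top [510.5 234.2  50.6] 2.5
pale 1 scene [510.6 234.9  52. ] 0.6
pale 2 top [633.9 236.5  25.9] 2.6
pale 2 scene [629.8 232.   50.1] 0.6
pale 3 top [631.4 185.8  31.6] 3.4
pale 3 scene [628.7 182.2  52.9] 0.4
[[9.4, 130.6, -10.8], 'tool z heading', np.float64(89.24), 'spin', np.float64(0.64), 'or', np.float64(-179.36)] [[9.5, 182.1, -10.9], 'tool z heading', np.float64(89.24), 'spin', np.float64(0.64), 'or', np.float64(-179.36)]
```

Call:
apply_moves(deltas=[{"linear": [4,30,-5],"spin": 0.5},{"linear": [9,70,-10],"spin": 0.6},{"linear": [9.5,110,-11],"spin": 0.6},{"linear": [9.5,145,-11],"spin": 0.6},{"linear": [9.5,165,-11],"spin": 0.6},{"linear": [9.5,165,-11],"spin": 0.6},{"linear": [9.5,165,-11],"spin": 0.6},{"linear": [9.5,165,-11],"spin": 0.6}])

```text
time: 2.5
position: [0.6514, 0.1401, 0.0682]
ee_rot: [0.707, -0.707, 0.007, -0.01]
contact_force: [0.3, 0.7, 0.7]
grip_width: 0.0006
```

```bash
python3 - <<'E'
from snap import *
wsnap('w2')
print(delta([.649,.141,.0485],88.6))
E
```

```text
2.5 [0.6514 0.1401 0.0682] 0.0006198040673539261 [0.25 0.7  0.73]
[[-2.6, 19.7, 1.0], 'tool z heading', np.float64(88.58), 'spin', np.float64(-0.02), 'or', np.float64(179.98)]
```

View pics/w2.png

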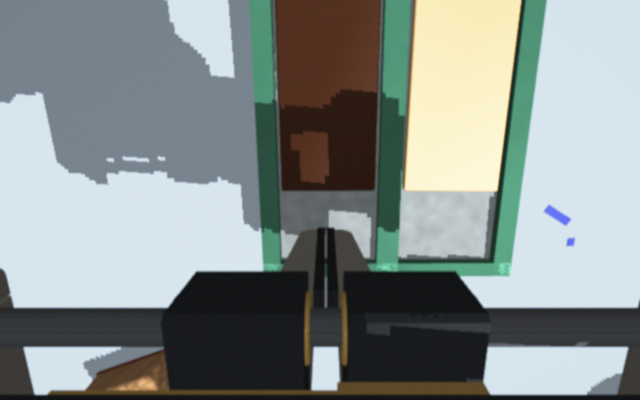

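Call:
apply_moves(deltas=[{"linear": [-1,8,1],"spin": 0},{"linear": [-1,14,1],"spin": 0},{"linear": [-1,18,1],"spin": 0},{"linear": [-1,18,1],"spin": 0},{"linear": [-1,18,1],"spin": 0},{"linear": [-1,18,1],"spin": 0}])

```text
time: 3.15
position: [0.6492, 0.1405, 0.0478]
ee_rot: [0.707, -0.707, 0.009, -0.009]
contact_force: [-1.0, 0.5, -0.6]
grip_width: 0.0004
```

Call:
apply_moves(deltas=[{"linear": [0,0,0],"spin": 0}])

```text
time: 3.25
position: [0.6493, 0.1405, 0.0479]
ee_rot: [0.707, -0.707, 0.009, -0.009]
contact_force: [0.2, 1.0, 0.6]
grip_width: 0.0004
```

Call:
apply_moves(deltas=[{"linear": [0,0,0],"spin": 0}])

```text
time: 3.35
position: [0.6492, 0.1405, 0.0479]
ee_rot: [0.707, -0.707, 0.009, -0.009]
contact_force: [0.3, 0.1, 1.2]
grip_width: 0.0005
```

Call:
apply_moves(deltas=[{"linear": [-4,0,0],"spin": 0},{"linear": [-9,0,0],"spin": 0},{"linear": [-14,0,0],"spin": 0},{"linear": [-19,0,0],"spin": 0},{"linear": [-24,0,0],"spin": 0},{"linear": [-29,0,0],"spin": 0},{"linear": [-34,0,0],"spin": 0},{"linear": [-39,0,0],"spin": 0},{"linear": [-44,0,0],"spin": 0},{"linear": [-49,0,0],"spin": 0},{"linear": [-52,0,0],"spin": 0},{"linear": [-52,0,0],"spin": 0}])

```text
time: 4.55
position: [0.5966, 0.1419, 0.0476]
ee_rot: [-0.707, 0.707, -0.009, 0.009]
contact_force: [-0.1, -0.5, 0.2]
grip_width: 0.0002
```

```bash
python3 - <<'E'
from snap import *
wsnap('w3')
from station import vision
for n in ["top","scene"]:
    d=vision.get_image(n); np.savez(f"pics/{n}1.npz",**d)
t=load("top1");s=load("scene1")
a=t["pixels"][80:200,190:430,::-1]; b=s["pixels"][180:300,230:480,::-1]
cv2.imwrite("pics/crop1.png",np.vstack([cv2.resize(a,None,fx=2.5,fy=2.5,interpolation=cv2.INTER_CUBIC),cv2.resize(b,(600,288),interpolation=cv2.INTER_CUBIC)]))
E
```

```text
4.55 [0.5966 0.1419 0.0476] 0.0002494719070680551 [-0.11 -0.51  0.23]
```

View pics/crop1.png

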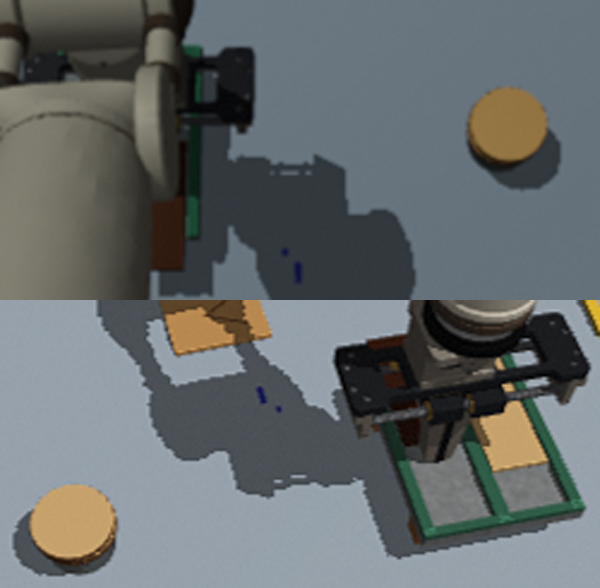

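View pics/w3.png

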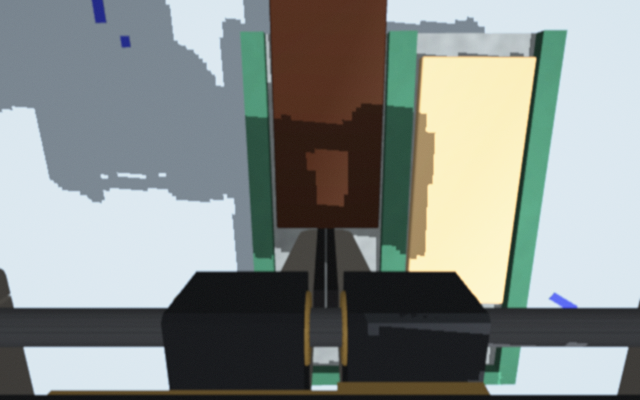

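The plate moved cleanly. Its back edge is at row 228 against the fingertips, the front sticks out about 30 mm, and the pale plate hasn't moved. I'll push 7 mm further.

Call:
apply_moves(deltas=[{"linear": [-3,0,0],"spin": 0},{"linear": [-6,0,0],"spin": 0},{"linear": [-7,0,0],"spin": 0},{"linear": [-7,0,0],"spin": 0},{"linear": [-5,0,0],"spin": 0},{"linear": [0,0,0],"spin": 0},{"linear": [0,-20,0],"spin": 0},{"linear": [0,-60,0],"spin": 0},{"linear": [0,-110,0],"spin": 0},{"linear": [0,-160,0],"spin": 0},{"linear": [0,-182,0],"spin": 0},{"linear": [0,-182,0],"spin": 0}])

```text
time: 5.9
position: [0.6001, 0.1419, 0.235]
ee_rot: [0.707, -0.707, 0.006, -0.012]
contact_force: [0.3, -0.7, 0.8]
grip_width: 0.0003
```

Call:
apply_moves(deltas=[{"linear": [0,0,0],"spin": 0},{"linear": [0,0,0],"spin": 0},{"linear": [0,0,0],"spin": 0}])

```text
time: 6.2
position: [0.596, 0.1418, 0.2271]
ee_rot: [-0.707, 0.707, -0.01, 0.008]
contact_force: [-0.3, 0.2, -0.5]
grip_width: 0.0008
```

```bash
python3 -c "
from snap import *
wsnap('w4')"
```

```text
6.2 [0.596  0.1418 0.2271] 0.0007897091205270128 [-0.29  0.21 -0.5 ]
```

View pics/w4.png

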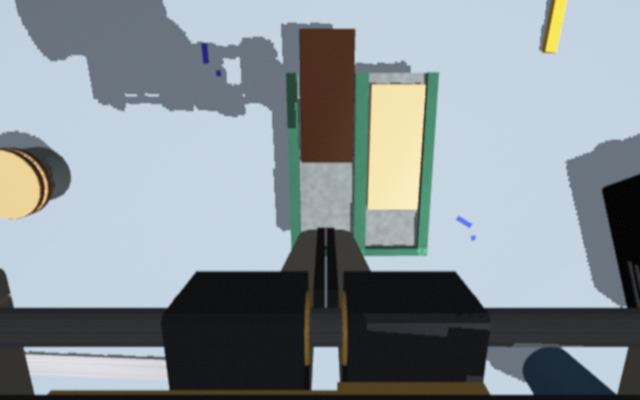

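```bash
python3 - <<'E'
from m2 import *
d=wload("w4")
quads(d,(275,5,450,228),names=("dark","pale"))
print(plane(d,[[291,73],[437,73],[362,73]],.051).round(4))
E
```

```text
dark c [520.8 144.8  51. ] sides [118.9  48.5 117.4  49.6] yaw -1.41
   [[460.4, 122.1], [463.2, 170.5], [580.5, 168.2], [579.3, 118.6]]
pale c [569.9 209.1  51. ] sides [120.4  49.3 118.8  49.2] yaw -1.61
   [[508.7, 186.2], [511.6, 235.4], [630.3, 232.0], [629.1, 182.8]]
[[0.498  0.1129 0.051 ]
 [0.5014 0.2458 0.051 ]
 [0.4997 0.1775 0.051 ]]
```

```bash
python3 - <<'E'
from h import *
print(delta([.481,.1455,.10],88.6),delta([.481,.1455,.0295],88.6))
E
```

```text
[[-114.7, 127.9, 0.8], 'tool z heading', np.float64(88.54), 'spin', np.float64(-0.06), 'or', np.float64(179.94)] [[-114.5, 198.4, 0.8], 'tool z heading', np.float64(88.54), 'spin', np.float64(-0.06), 'or', np.float64(179.94)]
```

Call:
apply_moves(deltas=[{"linear": [-30,5,1],"spin": 0},{"linear": [-70,20,1],"spin": 0},{"linear": [-105,50,1],"spin": 0},{"linear": [-115,85,1],"spin": 0},{"linear": [-115,110,1],"spin": 0},{"linear": [-115,110,1],"spin": 0},{"linear": [-115,110,1],"spin": 0},{"linear": [-115,110,1],"spin": 0},{"linear": [-115,110,1],"spin": 0}], fingers=0)

```text
time: 7.15
position: [0.4836, 0.1458, 0.1213]
ee_rot: [0.707, -0.707, 0.008, -0.01]
contact_force: [0.2, 0.8, 0.4]
grip_width: 0.0701
```

```bash
python3 - <<'E'
from snap import *
wsnap('w5'); print(delta([.481,.1455,.0295],88.6))
E
```

```text
7.15 [0.4836 0.1458 0.1213] 0.07010363378796311 [0.18 0.77 0.42]
[[-2.6, 91.5, -0.4], 'tool z heading', np.float64(88.54), 'spin', np.float64(-0.06), 'or', np.float64(179.94)]
```

View pics/w5.png

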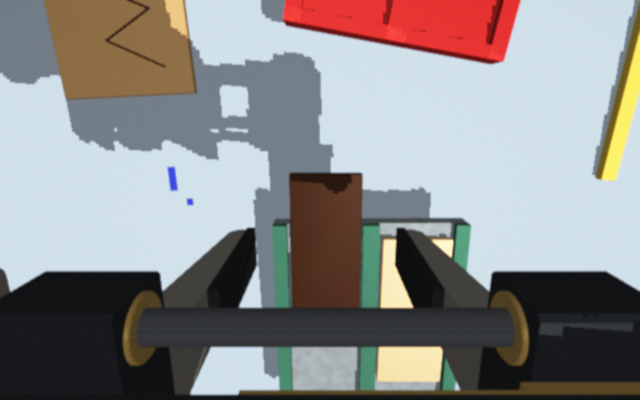

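Call:
apply_moves(deltas=[{"linear": [-2,0,0],"spin": 0},{"linear": [-2,0,0],"spin": 0},{"linear": [-2,0,0],"spin": 0},{"linear": [-2,15,0],"spin": 0},{"linear": [-2,35,0],"spin": 0},{"linear": [-2,55,0],"spin": 0},{"linear": [-2,75,0],"spin": 0},{"linear": [-2,88,0],"spin": 0},{"linear": [-2,91,0],"spin": 0},{"linear": [-2,91,0],"spin": 0},{"linear": [-2,91,0],"spin": 0},{"linear": [-2,91,0],"spin": 0}])

```text
time: 8.4
position: [0.4811, 0.1459, 0.0296]
ee_rot: [0.707, -0.707, 0.008, -0.01]
contact_force: [0.8, -0.1, -0.0]
grip_width: 0.092
```

```bash
python3 - <<'E'
from snap import *
wsnap('w6'); print(delta([.481,.1455,.0295],88.6))
E
```

```text
8.4 [0.4811 0.1459 0.0296] 0.09199332574669047 [ 0.77 -0.09 -0.01]
[[0.1, 0.0, -0.4], 'tool z heading', np.float64(88.55), 'spin', np.float64(-0.05), 'or', np.float64(179.95)]
```

View pics/w6.png

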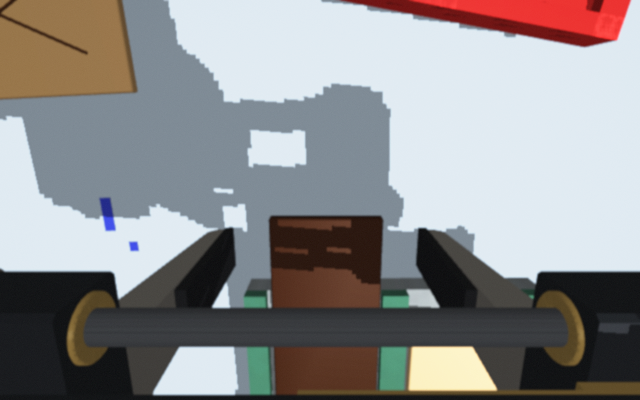

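The fingers straddle the protruding end: the plate is at cols 270–382 (centre 326) and the fingers at 233 and 418. I'll close.

Call:
apply_moves(deltas=[{"linear": [0,0,0],"spin": 0},{"linear": [0,0,0],"spin": 0},{"linear": [0,0,0],"spin": 0},{"linear": [0,0,0],"spin": 0},{"linear": [0,0,0],"spin": 0},{"linear": [0,0,0],"spin": 0},{"linear": [0,0,0],"spin": 0},{"linear": [0,0,0],"spin": 0},{"linear": [0,0,0],"spin": 0},{"linear": [0,0,0],"spin": 0}], fingers=1)

```text
time: 9.45
position: [0.4801, 0.1458, 0.0286]
ee_rot: [-0.707, 0.707, -0.009, 0.009]
contact_force: [-0.5, -0.5, 0.3]
grip_width: 0.0495
```

Call:
apply_moves(deltas=[{"linear": [0,-1,0],"spin": 0},{"linear": [0,-3,0],"spin": 0},{"linear": [0,-6,0],"spin": 0},{"linear": [0,-10,0],"spin": 0},{"linear": [0,-15,0],"spin": 0},{"linear": [0,-21,0],"spin": 0},{"linear": [0,-28,0],"spin": 0},{"linear": [0,-36,0],"spin": 0},{"linear": [0,-43,0],"spin": 0},{"linear": [0,-48,0],"spin": 0},{"linear": [0,-50,0],"spin": 0},{"linear": [0,-50,0],"spin": 0}])

```text
time: 10.65
position: [0.4803, 0.1458, 0.0789]
ee_rot: [0.707, -0.707, 0.009, -0.009]
contact_force: [-0.1, 0.4, -0.3]
grip_width: 0.0494
```

```bash
python3 - <<'E'
from snap import *
wsnap('w7')
from station import vision
for n in ["top","scene"]:
    d=vision.get_image(n); np.savez(f"pics/{n}2.npz",**d)
t=load("top2");s=load("scene2")
a=t["pixels"][80:200,190:430,::-1]; b=s["pixels"][150:300,230:480,::-1]
cv2.imwrite("pics/crop2.png",np.vstack([cv2.resize(a,None,fx=2,fy=2,interpolation=cv2.INTER_CUBIC),cv2.resize(b,(480,288),interpolation=cv2.INTER_CUBIC)]))
E
```

```text
10.65 [0.4803 0.1458 0.0789] 0.049446057268604085 [-0.09  0.43 -0.3 ]
```

View pics/w7.png

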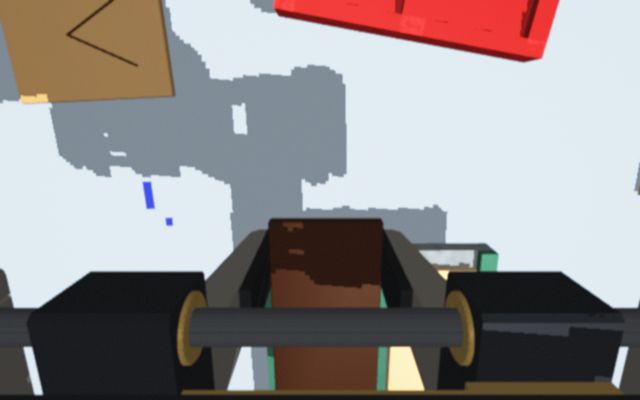

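View pics/crop2.png

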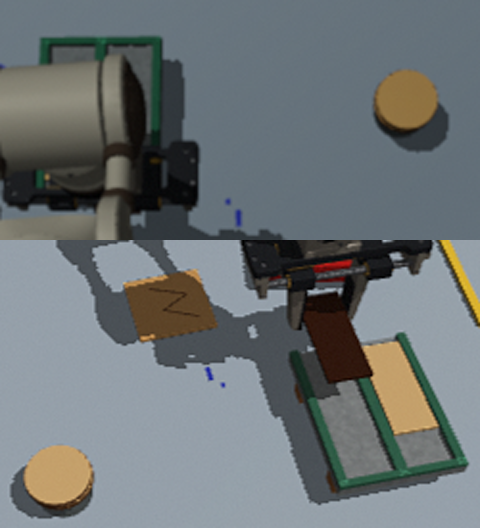

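```bash
python3 - <<'E'
from m2 import *
p,R,s0=pose()
s=load("scene2"); x0,y0,x1,y1=360,150,450,240
mk=masks(s,x0,y0,x1,y1)["dark"]; mk=cv2.morphologyEx(mk,cv2.MORPH_OPEN,np.ones((3,3),np.uint8))
cv2.imwrite("pics/mk.png",cv2.resize(np.hstack([mk*255,cv2.cvtColor(s["pixels"][y0:y1,x0:x1],cv2.COLOR_RGB2GRAY)]),None,fx=4,fy=4))
q=fitquad(mk,x0,y0)
w=plane(s,q,.101); print(q.round(1).tolist()); print((w*1000).round(1))
d=wload("w7"); q=np.array([[271,218.],[382,218.],[326,218]]); print((plane(d,q,p[2]+.022)*1000).round(1))
for row in (218,260,300):
    print(row,np.diff(np.nonzero(masks(d,240,row,420,row+1)["dark"][0])[0][[0,-1]]))
E
```

```text
[[385.9, 185.9], [409.9, 187.9], [424.9, 220.2], [400.8, 224.0]]
[[478.4 120.9 101. ]
 [495.5 169.  101. ]
 [583.3 168.7 101. ]
 [581.3 118.2 101. ]]
[[459.  123.  100.3]
 [460.2 170.7 100.3]
 [459.6 146.6 100.3]]Traceback (most recent call last):
  File "<stdin>", line 10, in <module>
IndexError: index 0 is out of bounds for axis 0 with size 0
```

View pics/mk.png

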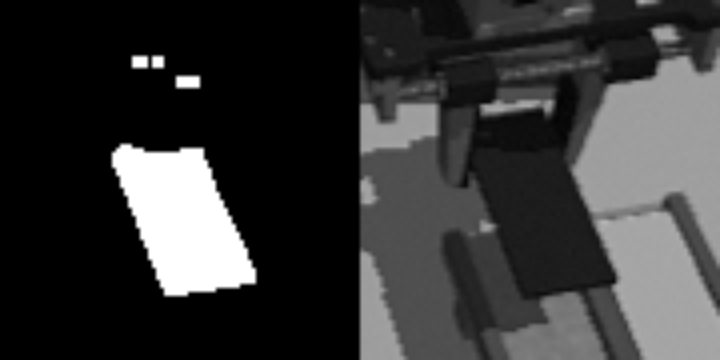

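The plate is held level: its front edge is 20.7 mm before the TCP, so its centre is about 40 mm ahead along tool x. I'll lift it and carry it to a spot where the wrist camera can see the pile.

Call:
apply_moves(deltas=[{"linear": [0,-8,0],"spin": 0},{"linear": [0,-22,0],"spin": 0},{"linear": [2,-42,-3],"spin": 0},{"linear": [9,-62,-12],"spin": 0},{"linear": [20,-82,-27],"spin": 0},{"linear": [34,-100,-45],"spin": 0},{"linear": [50,-113,-66],"spin": 0},{"linear": [67,-120,-89],"spin": 0},{"linear": [85,-121,-113],"spin": 0},{"linear": [102,-121,-136],"spin": 0},{"linear": [118,-121,-157],"spin": 0},{"linear": [131,-121,-174],"spin": 0}])

```text
time: 12.0
position: [0.6077, -0.0329, 0.201]
ee_rot: [-0.707, 0.707, -0.009, 0.01]
contact_force: [0.3, 1.4, -0.6]
grip_width: 0.0495
```

Call:
apply_moves(deltas=[{"linear": [9,0,-12],"spin": 0},{"linear": [13,0,-17],"spin": 0},{"linear": [14,0,-19],"spin": 0},{"linear": [14,0,-19],"spin": 0},{"linear": [14,0,-19],"spin": 0},{"linear": [14,0,-19],"spin": 0}])

```text
time: 12.6
position: [0.6199, -0.0501, 0.1997]
ee_rot: [0.707, -0.707, 0.009, -0.009]
contact_force: [-1.0, 0.2, -0.6]
grip_width: 0.0494
```

```bash
python3 - <<'E'
from snap import *
wsnap('w8')
E
```

```text
12.6 [ 0.6199 -0.0501  0.1997] 0.04939896496681225 [-0.96  0.19 -0.57]
```

View pics/w8.png

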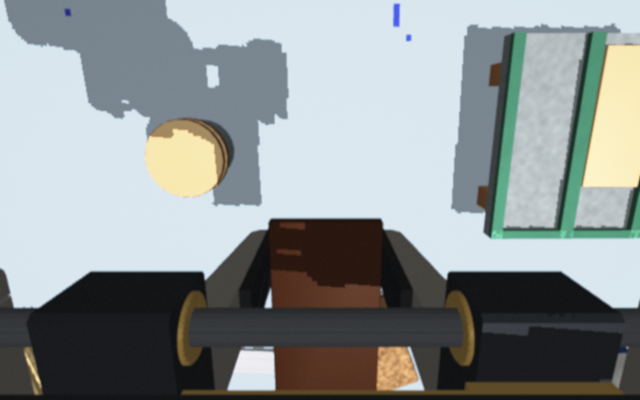

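The pile is seen clear at about (186,157), and the plate is still firmly held at the same place (front edge at row 218).

```bash
python3 - <<'E'
from snap import *
d=wload("w8"); x0,y0,x1,y1=135,105,245,210
c=d["pixels"][y0:y1,x0:x1]; g=c.astype(int)
m=((g[...,0]-g[...,2]>40)).astype(np.uint8)
cs,_=cv2.findContours(m,cv2.RETR_EXTERNAL,cv2.CHAIN_APPROX_NONE); k=max(cs,key=cv2.contourArea)[:,0]
P=k+[x0,y0]
ctr=P.mean(0)
# left side: outline = top disc edge (camera right of it); plane fit
w=plane(d,P,.050)[:,:2]*1000
# lower-left half only, away from rims on right(+y)
from scipy.optimize import least_squares
sel=w[:,1]<np.median(w[:,1])-5
f=lambda a:np.hypot(w[sel,0]-a[0],w[sel,1]-a[1])-a[2]
r=least_squares(f,[593,-176,35],loss="soft_l1"); print(r.x.round(2),sel.sum(),np.abs(f(r.x)).max().round(2))
f2=lambda a:np.hypot(w[sel,0]-a[0],w[sel,1]-a[1])-35.4
# (outline pixel centres lie 1/2 px inside)
f2=lambda a:np.hypot(w[sel,0]-a[0],w[sel,1]-a[1])-34.6
r=least_squares(f2,[593,-176],loss="soft_l1"); print(r.x.round(2))
v=cv2.resize(c[:,:,::-1],None,fx=5,fy=5,interpolation=cv2.INTER_CUBIC)
th=np.linspace(0,2*np.pi,60); C=np.c_[r.x[0]+35*np.cos(th),r.x[1]+35*np.sin(th),0*th+50]/1000
for u in proj(d,C): cv2.circle(v,tuple(int(t) for t in (u-[x0,y0]+.5)*5),2,(255,0,0),-1)
cv2.imwrite("pics/disc8.png",v)
# height by triangulation with top and scene centres
u=proj(d,[[r.x[0]/1000,r.x[1]/1000,.05]])[0]; print("px",u)
t=load("top0");s=load("scene0")
print(tri(d,u,t,[392.99,128.9]),tri(d,u,s,[259.45,271.55]))
print(delta([.50,0,.2]))
E
```

```text
[ 595.02 -175.56   33.9 ] 101 0.83
[ 595.01 -174.68]
px [184.58181472 158.75983541]
(array([ 0.5960413 , -0.17857715,  0.0393789 ]), np.float64(0.0009420320508532936)) (array([ 0.59493885, -0.17553303,  0.04908154]), np.float64(0.0010057880262688338))
[[-121.1, -0.3, 47.2], 'tool z heading', np.float64(88.59)]
```

View pics/disc8.png

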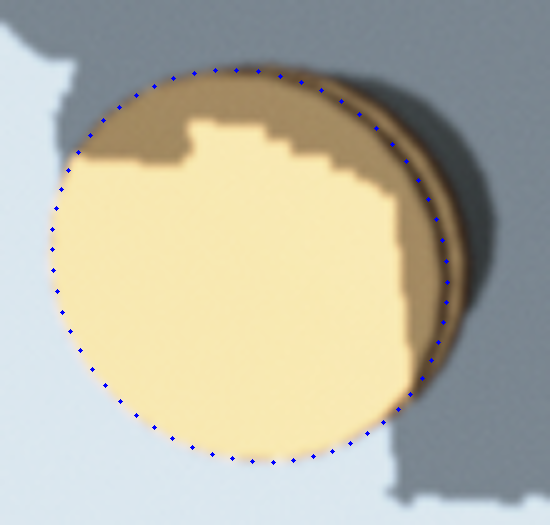

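```bash
python3 - <<'E'
from h import *
print(delta([.5545,-.1747,.075]))
E
```

```text
[[-62.3, 124.7, -126.1], 'tool z heading', np.float64(88.59)]
```

Call:
apply_moves(deltas=[{"linear": [-4,0,-8],"spin": 0},{"linear": [-12,0,-24],"spin": 0},{"linear": [-23,2,-46],"spin": 0},{"linear": [-34,8,-70],"spin": 0},{"linear": [-46,18,-94],"spin": 0},{"linear": [-56,34,-114],"spin": 0},{"linear": [-62,54,-125],"spin": 0},{"linear": [-62,75,-126],"spin": 0},{"linear": [-62,95,-126],"spin": 0},{"linear": [-62,112,-126],"spin": 0},{"linear": [-62,122,-126],"spin": 0},{"linear": [-62,125,-126],"spin": 0}])

```text
time: 13.85
position: [0.5538, -0.1755, 0.0735]
ee_rot: [0.707, -0.707, 0.01, -0.009]
contact_force: [-0.5, -0.2, 0.6]
grip_width: 0.0497
```

Call:
apply_moves(deltas=[{"linear": [0,0,0],"spin": 0},{"linear": [0,0,0],"spin": 0},{"linear": [0,0,0],"spin": 0}])

```text
time: 14.15
position: [0.5557, -0.1756, 0.0757]
ee_rot: [-0.707, 0.707, -0.008, 0.01]
contact_force: [0.4, 0.0, 0.7]
grip_width: 0.0492
```

```bash
python3 - <<'E'
from m2 import *
wsnap('w9'); print(delta([.5545,-.1747,.040]))
from station import vision
for n in ["top","scene"]:
    d=vision.get_image(n); np.savez(f"pics/{n}3.npz",**d)
t=load("top3");s=load("scene3")
a=t["pixels"][80:200,330:470,::-1]; b=s["pixels"][200:320,190:330,::-1]
cv2.imwrite("pics/crop3.png",np.hstack([cv2.resize(x,None,fx=2.8,fy=2.8,interpolation=cv2.INTER_CUBIC) for x in (a,b)]))
E
```

```text
14.15 [ 0.5557 -0.1756  0.0757] 0.04923500488673095 [0.4  0.04 0.74]
[[-1.2, 35.6, 0.8], 'tool z heading', np.float64(88.56)]
```

View pics/crop3.png

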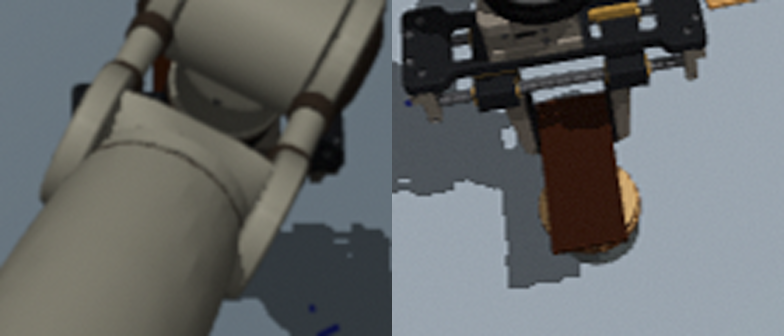

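The plate hovers over the pile. I'll lower it to just above contact, then make small steps.

Call:
apply_moves(deltas=[{"linear": [-0.5,6,0.8],"spin": 0},{"linear": [-0.5,14,0.8],"spin": 0},{"linear": [-0.5,22,0.8],"spin": 0},{"linear": [-0.5,29,0.8],"spin": 0},{"linear": [-0.5,34,0.8],"spin": 0},{"linear": [-0.5,37,0.8],"spin": 0},{"linear": [-0.5,37,0.8],"spin": 0},{"linear": [-0.5,37,0.8],"spin": 0},{"linear": [-0.5,37,0.8],"spin": 0}])

```text
time: 15.2
position: [0.5549, -0.1746, 0.038]
ee_rot: [-0.707, 0.707, -0.009, 0.009]
contact_force: [-0.0, 0.0, -0.8]
grip_width: 0.0491
```

Call:
apply_moves(deltas=[{"linear": [0,0,0],"spin": 0}])

```text
time: 15.3
position: [0.5548, -0.1745, 0.038]
ee_rot: [-0.707, 0.707, -0.009, 0.009]
contact_force: [0.5, -0.6, -1.0]
grip_width: 0.0496
```

```bash
python3 - <<'E'
from m2 import *
p,R,_=pose(); print(p)
from station import vision
d=vision.get_image("scene"); np.savez("pics/scene4.npz",**d)
s=load("scene4"); x0,y0,x1,y1=190,200,330,320
mk=masks(s,x0,y0,x1,y1)["dark"]; mk=cv2.morphologyEx(mk,cv2.MORPH_OPEN,np.ones((3,3),np.uint8))
b=s["pixels"][y0:y1,x0:x1,::-1]
v=cv2.resize(b,None,fx=5,fy=5,interpolation=cv2.INTER_CUBIC)
T=R.copy(); c=np.array([.5945,-.1757,.05]); 
th=np.linspace(0,2*np.pi,80)
for u in proj(s,np.c_[c[0]+.035*np.cos(th),c[1]+.035*np.sin(th),.05+0*th]): cv2.circle(v,tuple(int(t) for t in (u-[x0,y0]+.5)*5),2,(255,0,0),-1)
z=p[2]+.022
for a,bb in ((-20,-25),(-20,25),(100,25),(100,-25)):
    P=p+R@np.array([a,0,bb])/1000; P[2]=z
    cv2.circle(v,tuple(int(t) for t in (proj(s,P)[0]-[x0,y0]+.5)*5),4,(0,255,0),-1)
cv2.imwrite("pics/crop4.png",v)
E
```

```text
[ 0.55478657 -0.1745108   0.03799178]
```

View pics/crop4.png

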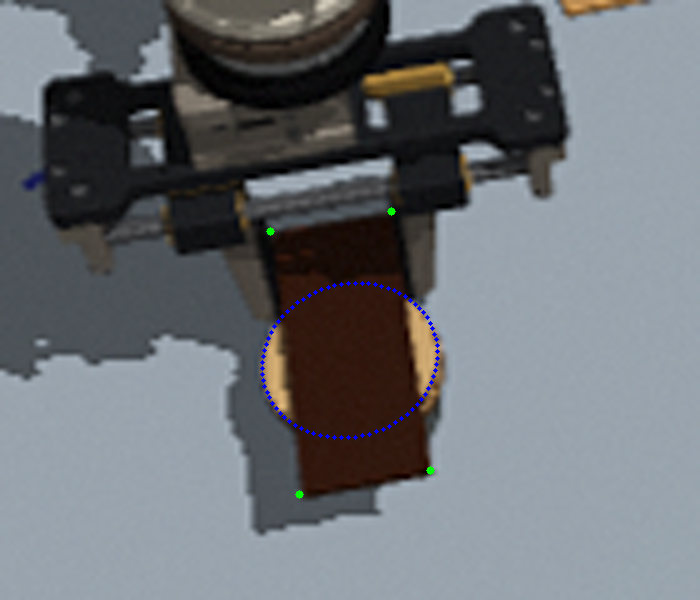

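Level and centred; the predicted corners match the picture. About 4 mm remain.

Call:
apply_moves(deltas=[{"linear": [0,1,0],"spin": 0},{"linear": [0,2,0],"spin": 0},{"linear": [0,3,0],"spin": 0},{"linear": [0,3,0],"spin": 0},{"linear": [0,3,0],"spin": 0}])

```text
time: 15.85
position: [0.5545, -0.1743, 0.0345]
ee_rot: [0.707, -0.707, 0.009, -0.009]
contact_force: [-0.2, -0.9, -0.1]
grip_width: 0.0494
```

Call:
apply_moves(deltas=[{"linear": [0,0.5,0],"spin": 0},{"linear": [0,0.5,0],"spin": 0},{"linear": [0,0.5,0],"spin": 0}])

```text
time: 16.15
position: [0.5545, -0.1744, 0.0341]
ee_rot: [-0.707, 0.707, -0.009, 0.009]
contact_force: [0.1, -0.2, 0.5]
grip_width: 0.0496
```

Call:
apply_moves(deltas=[{"linear": [0,0.5,0],"spin": 0},{"linear": [0,0.5,0],"spin": 0},{"linear": [0,0.5,0],"spin": 0}])

```text
time: 16.45
position: [0.5546, -0.1744, 0.0336]
ee_rot: [-0.707, 0.707, -0.009, 0.009]
contact_force: [0.2, -0.2, 0.7]
grip_width: 0.049
```

Call:
apply_moves(deltas=[{"linear": [0,0.5,0],"spin": 0},{"linear": [0,0.5,0],"spin": 0},{"linear": [0,0.5,0],"spin": 0}])

```text
time: 16.75
position: [0.5546, -0.1744, 0.0335]
ee_rot: [-0.707, 0.707, -0.009, 0.009]
contact_force: [-2.2, 0.3, 5.7]
grip_width: 0.0494
```

Call:
apply_moves(deltas=[{"linear": [0,0,0],"spin": 0}])

```text
time: 16.85
position: [0.5546, -0.1744, 0.0335]
ee_rot: [-0.707, 0.707, -0.009, 0.009]
contact_force: [-2.5, 0.9, 5.3]
grip_width: 0.0495
```

Call:
apply_moves(deltas=[{"linear": [0,0,0],"spin": 0}])

```text
time: 16.95
position: [0.5546, -0.1744, 0.0335]
ee_rot: [-0.707, 0.707, -0.009, 0.009]
contact_force: [-2.7, 0.7, 5.4]
grip_width: 0.0494
```

Contact is confirmed at 5 N at the expected height. I'll ease off slightly and release.

Call:
apply_moves(deltas=[{"linear": [0,-0.3,0],"spin": 0},{"linear": [0,-0.3,0],"spin": 0},{"linear": [0,-0.3,0],"spin": 0}])

```text
time: 17.25
position: [0.5545, -0.1744, 0.0335]
ee_rot: [-0.707, 0.707, -0.009, 0.009]
contact_force: [-0.9, 0.8, 4.7]
grip_width: 0.0493
```

Call:
apply_moves(deltas=[{"linear": [0,0,0],"spin": 0},{"linear": [0,0,0],"spin": 0},{"linear": [0,0,0],"spin": 0},{"linear": [0,0,0],"spin": 0},{"linear": [0,0,0],"spin": 0},{"linear": [0,0,0],"spin": 0},{"linear": [0,0,0],"spin": 0}], fingers=0.15)

```text
time: 17.95
position: [0.5545, -0.1744, 0.0334]
ee_rot: [-0.707, 0.707, -0.009, 0.009]
contact_force: [0.4, 0.1, 0.1]
grip_width: 0.0785
```

```bash
python3 -c "
from snap import *
wsnap('w10')"
```

```text
17.95 [ 0.5545 -0.1744  0.0334] 0.07846408384734112 [0.35 0.14 0.07]
```

View pics/w10.png

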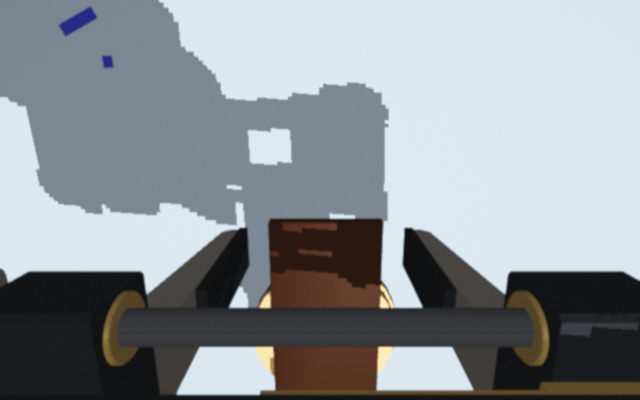

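It is released: both fingers are clear and the plate hasn't moved. I'll retreat straight up, then aside to look.

Call:
apply_moves(deltas=[{"linear": [0,-4,0],"spin": 0},{"linear": [0,-12,0],"spin": 0},{"linear": [0,-25,0],"spin": 0},{"linear": [0,-45,0],"spin": 0},{"linear": [0,-75,0],"spin": 0},{"linear": [0,-110,0],"spin": 0},{"linear": [0,-150,0],"spin": 0},{"linear": [20,-170,0],"spin": 0},{"linear": [50,-180,30],"spin": 0},{"linear": [70,-180,75],"spin": 0},{"linear": [70,-180,120],"spin": 0},{"linear": [70,-180,125],"spin": 0}])

```text
time: 19.2
position: [0.6281, -0.0464, 0.2148]
ee_rot: [0.708, -0.707, 0.007, -0.008]
contact_force: [0.4, -0.4, 0.0]
grip_width: 0.0782
```

Call:
apply_moves(deltas=[{"linear": [0,0,0],"spin": 0},{"linear": [0,0,0],"spin": 0},{"linear": [0,0,0],"spin": 0}])

```text
time: 19.5
position: [0.6276, -0.0528, 0.2138]
ee_rot: [-0.707, 0.707, -0.01, 0.01]
contact_force: [0.5, 0.0, -0.4]
grip_width: 0.0781
```

```bash
python3 - <<'E'
from m2 import *
wsnap('w11')
from station import vision
for n in ["top","scene"]:
    d=vision.get_image(n); np.savez(f"pics/{n}5.npz",**d)
t=load("top5");s=load("scene5")
a=t["pixels"][60:220,190:450,::-1]; b=s["pixels"][170:320,200:480,::-1]
cv2.imwrite("pics/crop5.png",np.vstack([cv2.resize(x,(520,290),interpolation=cv2.INTER_CUBIC) for x in (a,b)]))
E
```

```text
19.5 [ 0.6276 -0.0528  0.2138] 0.07805982854957706 [ 0.52  0.03 -0.39]
```

View pics/crop5.png

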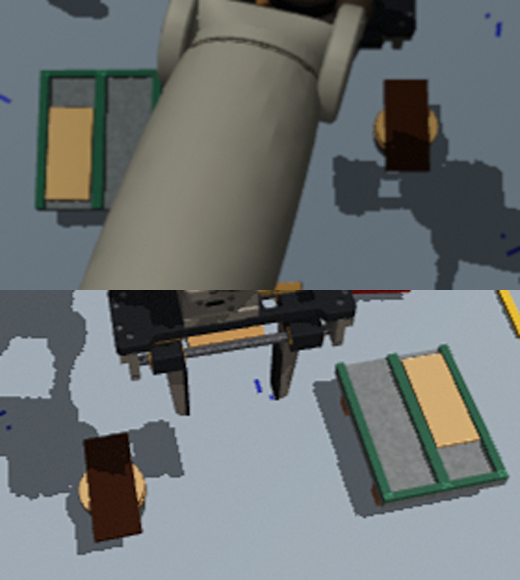

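View pics/w11.png

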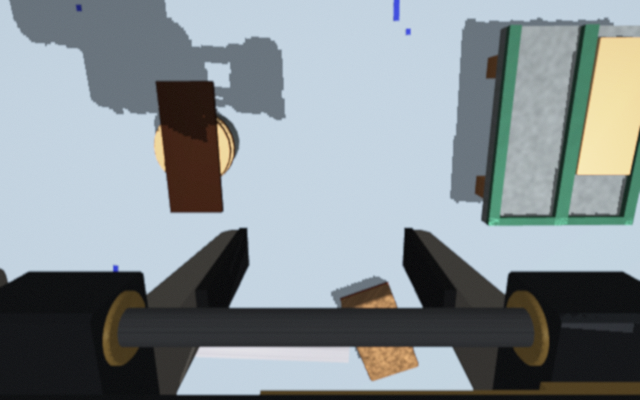

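```bash
python3 - <<'E'
from m2 import *
T=[("w",wload("w11"),(140,60,245,222)),("top",load("top5"),(375,90,415,160)),("scene",load("scene5"),(235,235,285,315))]
Q=[]
for n,d,b in T:
    print(n); q=quads(d,b,z=.056,names=("dark",))["dark"]; Q.append(q)
for i in range(4):
    p,e=tri(T[0][1],Q[0][i],T[2][1],Q[2][i]); print((p*1000).round(1),round(e*1000,1))
# disc outline visible left of the plate in wrist image
d=T[0][1]; x0,y0,x1,y1=140,100,168,195
g=d["pixels"][y0:y1,x0:x1].astype(int); m=(g[...,0]-g[...,2]>40)&(g[...,0]>140)
P=np.array([[x0+np.nonzero(r)[0][0],y0+i] for i,r in enumerate(m) if r.any()])-[.5,0]
w=plane(d,P,.05)[:,:2]*1000
from scipy.optimize import least_squares
r=least_squares(lambda a:np.hypot(w[:,0]-a[0],w[:,1]-a[1])-35,[594,-176],loss="soft_l1"); print("disc",r.x.round(1),len(P))
E
```

```text
w
dark c [ 595.3 -174.2   56. ] sides [116.3  48.  117.6  49.5] yaw -1.43
   [[536.8, -196.8], [536.8, -148.8], [654.4, -151.0], [653.1, -200.4]]
top
dark c [ 615.8 -177.2   56. ] sides [85.5 62.2 54.8 42.9] yaw 0.24
   [[564.9, -204.0], [596.7, -150.6], [651.3, -155.6], [650.2, -198.5]]
scene
dark c [ 597.1 -175.    56. ] sides [118.5  46.8 118.4  50.9] yaw -1.68
   [[537.7, -196.6], [538.1, -149.8], [656.5, -151.3], [656.1, -202.1]]
[ 536.9 -196.9   55.1] 0.6
[ 536.6 -149.7   53.5] 0.4
[ 655.2 -151.5   53.7] 0.4
[ 654.2 -202.3   52.1] 0.3
disc [ 594.9 -175.1] 45
```

The plate centre is at (595–597, -174 to -175) and the disc at (594.9, -175.1), so it is centred within about 2 mm. Its corners are all at 52–55 mm, so it lies flat. The disc hasn't shifted and the pale plate hasn't moved. I'll hand in.

```bash
python3 -c "
from station import bot
print(bot.sign_off())"
```

```text
the job is handed in; nothing more can be done
None
```

The dark name plate is lying flat and centred on the pile of two round blanks, and the job was handed in at about 19.7 s of the 51 s allowed. I slid it along its channel with the shut fingertips until it overhung the open front by about 38 mm. Then I gripped that end by its sides, carried it level to the pile, lowered it to about 5 N of contact and released it.

**Last checks**
- **Centring:** the wrist camera puts the plate's centre at (595.3, -174.2) mm and the scene camera at (597.1, -175.0). The disc's centre is at (594.9, -175.1), so the plate is about 1–2 mm off.
- **Flatness:** the four top corners triangulate to 52–55 mm, against 56 mm expected; that is within the calibration error and shows no clear tilt.
- **Blanks:** the top disc is within 1 mm of where it was measured before placing.
- **Pale plate:** the last pictures show it still in its channel. Its last measured position, taken after the push, was unchanged.
- **Robot:** the gripper was open and clear of everything at hand-in.

**Checks that failed or disagreed**
- The top camera's fit of the placed plate failed (wrong outline), so I ignored it.
- In the first measurements the top camera read about 2 mm lower in x than the other cameras.
- Some of the heights I triangulated using the top camera were also well off, so I relied on the wrist and scene cameras.

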